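# Nest the two porcelain cups on the coaster

## Task

First stand the upright porcelain cup in the middle of the coaster and let go of it. Then take the other cup out of its slanted bamboo rest, turn it upright and lower it mouth-up into the first one, gently and straight, until it just settles by its own weight: do not press it down or let it fall in, or the tapers wedge. Leave the nested pair standing upright on the coaster, and leave the canister, the tea bowl and the whisk stand where they are.

Things in the scene. Friction and masses are not known exactly. Their poses are not given: they have to be found in the camera images.
- standing_cup: White porcelain cup, a plain cone: outer diameter 44 mm at the foot, 68 mm at the rim, 90 mm tall, wall 5.5 mm thick measured level, inner floor 8 mm above the foot, about 0.2 kg. It starts upright on the slate. Origin: centre of its underside; z: its axis, towards the mouth.
- leaning_cup: A second, identical cup, same origin and axes. It starts loose in the slanted rest, axis 30 degrees from vertical, mouth up. Nested and settled, its underside lies 41 mm above the other's underside and its upper 41 mm stand clear above the other's rim; off centre it touches sooner (7.5 mm higher per mm). The fit is hard: let go on a light touch or at most about 3 mm above.
- rest: Fixed bamboo rest: base plate 100 x 90 x 10 mm, on it a small slanted foot board and two slanted rods under the cup's lower side that end 50 mm along the cup from its foot. Origin: centre of the plate's underside. The cup leans towards the rest's own -x axis, which points roughly at the robot; the cup's underside centre is at (25, 0, 36) mm in its frame. Both sides of the cup (+y and -y) are free.
- coaster: Fixed round hard silicone coaster, light grey, 96 mm across and 6 mm thick, flat. Origin: centre of its underside; its top is 6 mm higher.
- canister: Bystander: tall glass canister with a clamp lid, 98 mm across, 191 mm tall. Origin: centre of its underside.
- tea_bowl: Bystander: shallow pale blue glass bowl, 130 mm across, 42 mm tall. Origin: centre of its underside.
- whisk_stand: Bystander: bamboo whisk on its white holder, 62 mm across, 150 mm tall. Origin: centre of its underside.
Things that resemble listed ones, but are neither listed nor needed, are in the scene too. Leave any red look-alike of the standing_cup alone. Leave any green look-alike of the coaster alone.

How it is judged:
By the outcome, as a careful person would: the job done as asked, in the order asked, and still so for the second after the job is handed in, with the robot touching nothing.
It also fails if it takes over 61 s, if anything falls off the work surface, if the arm or the gripper's body presses on something with over 40 N, if the wrist force passes 120 N, or if a joint passes its speed limit or range.

## Robot

A 6-joint arm with a two-finger parallel gripper is mounted at the origin on the work surface. World frame = base frame: x ahead of the robot, y to its left, z up, the work surface at z = 0. Lengths are in m, angles in rad, forces in N, time in s.
With the tool pointing down it reaches from about 0.4 to 0.925 m from the base axis. Payload 3.4 kg.
Tool frame: the origin (TCP) lies on the centre line of the jaws, within the pads' length; the fingertips stand 11 mm ahead of it and the grasp point (between the pads) lies 8 mm behind it; z points along the fingers, y is the line along which they close (so a half turn about z gives the same grasp; the last joint's range is limited). The gripper opens to 85 mm and grips with 20 to 120 N. Pads are 22 mm wide; open, the fingers measure 114 mm over their backs; the gripper's body (76 mm by 85 mm) begins 54 mm behind the grasp point. The pads swing forward as they close: fully open they stand 13 mm farther back than shut.
Start: joints at [1.069, 0.307, 1.506, -0, 1.328, -0.073], TCP at [0.239, 0.523, 0.242] pointing down, gripper open.
Joint ranges: [-3.12, 3.12], [-1.05, 2.28], [0.14, 2.33], [-1.42, 4.57], [0.1, 2.73], [-2.68, 2.68]. Speed limits (rad/s): [2.57, 2.57, 3.14, 3.14, 3.14, 3.14].

## Interface

Orientations are given as a unit quaternion [w, x, y, z].
In Python, from workcell import env gives the robot as it stands.
- The arm moves only by the shell command python3 -m handwheel 'ROWS' [OPENING] [FORCE]. ROWS is JSON, a list of rows, each a list of 2 entries, a list of its own where there are three numbers: the shift along the tool's x, y, z in m, then the turn, a rotation vector about the tool's x, y, z in rad. In form: [[[x, y, z], [rx, ry, rz]], ...]. A call has 1 to 8 rows; each row is the pose to reach, as a shift and turn from the pose commanded when the call began, along the tool's axes at that moment; what a row does not reach only later rows make up. A row lasts 1/10 s, in which the tool goes at most 50 mm and 8.59 degrees, less where a joint would pass 70% of its speed; a pose out of reach is approached as far as the arm can. A call with a gripper value outside its range is refused whole. OPENING is the opening in per cent of the stroke, from 0 (shut) to 100 (fully open), set as the call begins (- or left out, the last holds). The fingers move at their own pace and stop on an object; FORCE is the grip in N (left out, the last holds). Time passes only in rows, so rows that repeat a pose let the fingers close. It gives the time, the measured TCP pose, the force, the opening and the grip force at its end, in the units of the state.
- env.observe(): the state, without advancing time (a new reading comes with each control period).
- env.grab_frame(name): name is "scene" or "top" or "wrist"; returns the picture (400x640x3 uint8, red, green, blue); there is no depth.
- env.camera_model(name): a dict with "mtx" (3x3 intrinsics, pixels), "world_to_cam" (4x4, takes a point from world to camera coordinates); the wrist camera has in their place "hand_eye" (4x4, takes a point from camera to tool coordinates, whose origin is the TCP and whose axes are the flange's). Camera axes: x right, y down, z forward; pixel columns grow to the right and rows downward; lengths in m; the calibration is good to about 2 mm. A picture is of the moment at which its call begins: read the wrist's pose just before it. camera_model takes no time and is no camera call.
- env.sign_off(): hands the job in; it is judged then, once.
The state is a dict: "time_s": time; "joints": joint angles; "qvel": joint speeds; "joint_torque": joint torques, N m; "position": TCP position; "eef_rot": TCP orientation; "contact_force": force on the tool from outside, world axes, zero at the start; "torque": the same for the moment, N m; "opening": opening from 0.0 (shut) to 1.0 (fully open); "grip_force": force on a finger pad.
Only numpy, scipy, OpenCV 4.12 (cv2) and the standard library are available. Lean on these libraries where they do the work, as an engineer would, in place of code of your own. Each camera call takes 0.05 s, during which the arm holds its last target. There are 200 camera calls.

## Working session

There is one attempt and no reset: what is moved stays moved. The work goes in short steps, Python scripts to look and compute and a shell command to move; the robot and the scene stay as the last step left them, time stands still between calls to the robot, and variables do not carry over. Pictures are saved under pics/ and viewed, at most 10 in all, crops included, and the job is handed in when it is done.

```bash
ls; mkdir -p pics
cat > h.py <<'E'
import numpy as np, cv2
from scipy.spatial.transform import Rotation as R
from workcell import env
def save(n,im): cv2.imwrite(f'pics/{n}.png',cv2.cvtColor(im,cv2.COLOR_RGB2BGR))
E
python3 - <<'E'
from h import *
a=env.grab_frame("scene");b=env.grab_frame("top")
save('a',a);save('b',b)
for n in("scene","top","wrist"):
    m=env.camera_model(n);print({k:np.round(v,3).tolist() for k,v in m.items()})
s=env.observe();print(s)
E
```

```text
pics
{'mtx': [[423.16, 0.0, 317.088], [0.0, 423.16, 201.003], [0.0, 0.0, 1.0]], 'world_to_cam': [[-0.815, 0.579, -0.013, 0.4], [0.506, 0.702, -0.5, -0.321], [-0.281, -0.414, -0.866, 1.364], [0.0, 0.0, 0.0, 1.0]]}
{'mtx': [[491.23, 0.0, 318.554], [0.0, 491.23, 201.617], [0.0, 0.0, 1.0]], 'world_to_cam': [[0.018, -0.999, 0.033, 0.046], [-0.988, -0.023, -0.153, 0.579], [0.153, -0.03, -0.988, 1.228], [0.0, 0.0, 0.0, 1.0]]}
{'mtx': [[308.566, 0.0, 317.372], [0.0, 308.566, 197.705], [0.0, 0.0, 1.0]], 'hand_eye': [[-0.0, -0.964, -0.264, 0.067], [1.0, -0.001, 0.001, 0.0], [-0.002, -0.264, 0.964, -0.133], [0.0, 0.0, 0.0, 1.0]]}
{'time_s': 0.1, 'joints': array([ 1.06953560e+00,  3.07491429e-01,  1.50752805e+00,  2.53534521e-05,
        1.32842096e+00, -7.34831363e-02]), 'qvel': array([-3.27289456e-04, -8.13354329e-04, -2.33430605e-03,  1.01895083e-03,
       -2.96202952e-03, -2.26402074e-05]), 'joint_torque': array([-1.06975152e-03, -4.58533072e+01, -2.52604276e+01, -2.54087490e-04,
        5.73837708e-03, -8.96143064e-06]), 'position': array([0.23825266, 0.52265262, 0.24148257]), 'eef_rot': array([-2.73661218e-04,  2.12264569e-01,  9.77211798e-01, -8.82521232e-04]), 'contact_force': array([ 0.46369133,  0.19867797, -0.56009533]), 'torque': array([-0.02142848, -0.02297176,  0.01901267]), 'grip_force': 0.0, 'opening': 0.9974088770224887}
```

View pics/a.png

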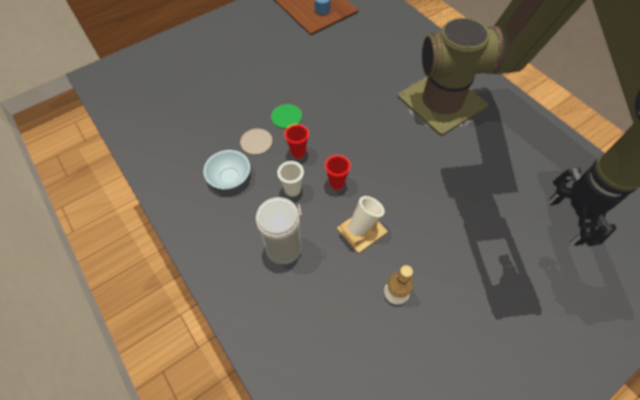

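View pics/b.png

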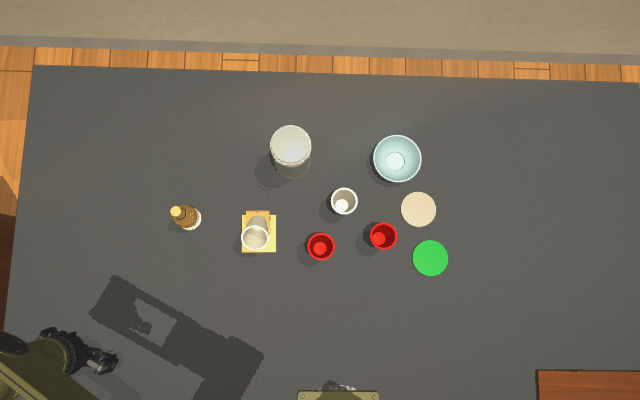

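The scene view shows the arm to the right, with the leaning cup in its rest near (365,220). In the top view the standing cup is at (344,201), between the red cups at (321,246) and (383,236). The coaster is at (418,209), the rest at (258,233), the canister at (291,148), the bowl at (397,158) and the whisk at (187,217).

```bash
cat >> h.py <<'E'
def ray(n,uv,z,T=None):
    m=env.camera_model(n);K=m["mtx"]
    if n=="wrist":
        C=T@m["hand_eye"]
    else: C=np.linalg.inv(m["world_to_cam"])
    d=C[:3,:3]@np.linalg.solve(K,[uv[0],uv[1],1]); o=C[:3,3]
    return o+d*(z-o[2])/d[2]
def tool():
    s=env.observe();q=s["eef_rot"];T=np.eye(4);T[:3,:3]=R.from_quat([q[1],q[2],q[3],q[0]]).as_matrix();T[:3,3]=s["position"];return T
def blobs(mask,box,amin=60):
    m=np.zeros_like(mask);x0,y0,x1,y1=box;m[y0:y1,x0:x1]=mask[y0:y1,x0:x1]
    c,_=cv2.findContours(m,cv2.RETR_EXTERNAL,cv2.CHAIN_APPROX_NONE)
    return sorted([k for k in c if cv2.contourArea(k)>amin],key=cv2.contourArea,reverse=True)
E
python3 - <<'E'
from h import *
b=cv2.cvtColor(cv2.imread('pics/b.png'),cv2.COLOR_BGR2RGB)
h=cv2.cvtColor(b,cv2.COLOR_RGB2HSV)
print('cam',np.linalg.inv(env.camera_model('top')['world_to_cam'])[:3,3])
v=(h[...,2]>115).astype(np.uint8)*255
def rep(name,box,z,mask=v):
    for c in blobs(mask,box)[:2]:
        e=cv2.fitEllipse(c);r=cv2.minEnclosingCircle(c)
        print(name,cv2.contourArea(c),np.round(e[0],1),np.round(e[1],1),'->',ray('top',e[0],z).round(4), r[1].__round__(1))
rep('cup',(325,180,364,222),.09)
rep('coaster',(395,185,445,235),.006)
rep('canister',(262,118,320,180),.19)
rep('bowl',(368,130,425,188),.042)
rep('whisk',(165,195,210,235),.0)
red=((h[...,1]>150)&((h[...,0]<8)|(h[...,0]>172))&(h[...,2]>80)).astype(np.uint8)*255
rep('red',(300,215,350,265),.09,red); rep('red2',(362,215,402,255),.09,red)
for p in [(258,233),(266,225),(245,215),(275,248)]: print(p,h[p[1],p[0]])
y=((h[...,0]>12)&(h[...,0]<32)&(h[...,1]>110)&(h[...,2]>100)).astype(np.uint8)*255
c=np.vstack(blobs(y,(232,200,290,262),10))
box=cv2.boxPoints(cv2.minAreaRect(c));print('rest',box.round(1).tolist());P=np.array([ray('top',p,.01) for p in box]);print(P.round(4))
big=cv2.resize(b[100:300,150:470],None,fx=2.5,fy=2.5,interpolation=cv2.INTER_CUBIC)
save('b2',big)
E
```

```text
cam [0.38330278 0.095599   1.29988314]
cup 571.5 [344.  200.6] [26.7 27.3] -> [ 0.575  -0.0045  0.09  ] 14.0
coaster 968.0 [418.2 208.9] [34.4 35.9] -> [ 0.5704 -0.2107  0.006 ] 18.4
canister 1357.0 [291.1 146.1] [40.3 44.9] -> [0.6846 0.1284 0.19  ] 24.5
bowl 1796.0 [397.1 158.1] [46.9 48.8] -> [ 0.6995 -0.1479  0.042 ] 24.8
whisk 562.5 [186.2 216.7] [22.7 32.2] -> [0.5367 0.4056 0.    ] 16.6
red 563.0 [320.6 246. ] [26.7 27. ] -> [0.4608 0.052  0.09  ] 13.9
red2 558.0 [383.1 235.7] [26.6 26.8] -> [ 0.4894 -0.1023  0.09  ] 13.9
(258, 233) [ 24  60 218]
(266, 225) [ 22  56 163]
(245, 215) [ 23 126 241]
(275, 248) [ 26 117 244]
rest [[240.89999389648438, 252.0], [242.1999969482422, 209.1999969482422], [270.70001220703125, 210.10000610351562], [269.29998779296875, 252.89999389648438]]
[[0.4462 0.2566 0.01  ]
 [0.5586 0.2578 0.01  ]
 [0.5579 0.1829 0.01  ]
 [0.4453 0.1827 0.01  ]]
```

View pics/b2.png

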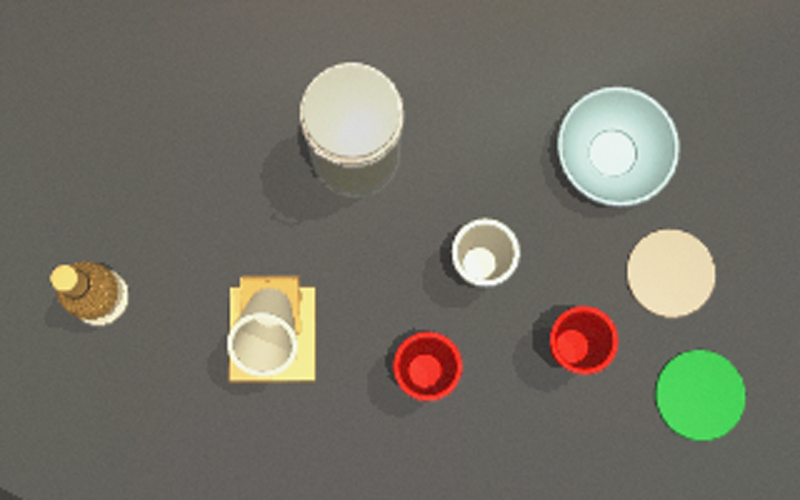

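The zoomed crop shows the rest plate lined up with the world axes, with corners at about (231,287) and (315,381). The cup leans towards the robot, and the standing cup has free space on both of its ±y sides. I'll work out the approach above it.

```bash
cat >> h.py <<'E'
def Rt(yaw=0,tilt=0):
    # tool x along yaw (world), z down; tilt: tool z leans out towards +x of that yaw
    B=np.array([[1,0,0],[0,-1,0],[0,0,-1.]])
    return R.from_euler('z',yaw).as_matrix()@R.from_euler('y',-tilt).as_matrix()@B
def go(p,Rm):
    T=tool();Ri=T[:3,:3].T
    print('shift mm',(Ri@(np.array(p)-T[:3,3])*1e3).round(1),'turn',R.from_matrix(Ri@Rm).as_rotvec().round(4), 'now',T[:3,3].round(4))
E
python3 -c "
from h import *
go([.575,-.0045,.24],Rt());print(Rt(0,.52)[:,2])"
```

```text
shift mm [-525.1 -339.9    2. ] turn [-8.0000e-04  2.5000e-03  2.7138e+00] now [0.2383 0.5227 0.2415]
[ 0.49688014  0.         -0.86781918]
```

```bash
python3 -m handwheel '[[[-0.525,-0.34,0],[0,0,2.71]],[[-0.525,-0.34,0],[0,0,2.71]],[[-0.525,-0.34,0],[0,0,2.71]],[[-0.525,-0.34,0],[0,0,2.71]],[[-0.525,-0.34,0],[0,0,2.71]],[[-0.525,-0.34,0],[0,0,2.71]],[[-0.525,-0.34,0],[0,0,2.71]],[[-0.525,-0.34,0],[0,0,2.71]]]' 100; python3 -c "
from h import *
go([.575,-.0045,.22],Rt())"
```

```text
time_s: 0.9
position: [0.4543, 0.1841, 0.2421]
eef_rot: [-0.0, 0.729, 0.684, -0.0]
contact_force: [0.8, 0.1, 0.3]
opening: 0.995
grip_force: 0.0
shift mm [-180.6  132.3   22.1] turn [-2.0000e-04  2.0000e-04  1.5077e+00] now [0.4543 0.1841 0.2421]
```

```bash
python3 -m handwheel '[[[-0.18,0.132,0.01],[0,0,1.5]],[[-0.18,0.132,0.01],[0,0,1.5]],[[-0.18,0.132,0.01],[0,0,1.5]],[[-0.18,0.132,0.01],[0,0,1.5]],[[-0.18,0.132,0.01],[0,0,1.5]],[[-0.18,0.132,0.01],[0,0,1.5]],[[-0.18,0.132,0.01],[0,0,1.5]],[[-0.18,0.132,0.01],[0,0,1.5]]]'; python3 -c "
from h import *
go([.575,-.0045,.22],Rt())"
```

```text
time_s: 1.7
position: [0.5751, -0.0017, 0.2315]
eef_rot: [-0.0, 0.988, 0.153, -0.001]
contact_force: [-0.5, 0.2, 0.2]
opening: 1.0
grip_force: 0.0
shift mm [-0.9  2.6 11.5] turn [-0.0005  0.0016  0.3065] now [ 0.5751 -0.0017  0.2315]
```

```bash
python3 -m handwheel '[[[0,0,0.01],[0,0,0.306]],[[0,0,0.01],[0,0,0.306]],[[0,0,0.01],[0,0,0.306]],[[0,0,0.01],[0,0,0.306]],[[0,0,0.01],[0,0,0.306]]]'
python3 - <<'E'
from h import *
T=tool();im=env.grab_frame('wrist');save('w1',im);np.save('T1',T)
print(T.round(4))
# predicted pixel of cup rim centre
m=env.camera_model('wrist');C=np.linalg.inv(T@m['hand_eye'])
for p in [(.575,-.0045,.09),(.5704,-.2107,.006)]:
    q=m['mtx']@(C@np.r_[p,1])[:3];print(q[:2]/q[2])
E
```

```text
time_s: 2.2
position: [0.5754, -0.0011, 0.2223]
eef_rot: [-0.0, 1.0, 0.005, 0.0]
contact_force: [0.6, 0.1, 0.2]
opening: 1.001
grip_force: 0.0
[[ 9.999e-01  1.040e-02  1.000e-04  5.754e-01]
 [ 1.040e-02 -9.999e-01  0.000e+00 -1.100e-03]
 [ 1.000e-04 -0.000e+00 -1.000e+00  2.223e-01]
 [ 0.000e+00  0.000e+00  0.000e+00  1.000e+00]]
[321.95799572 192.22718478]
[499.31231329 180.16830029]
```

View pics/w1.png

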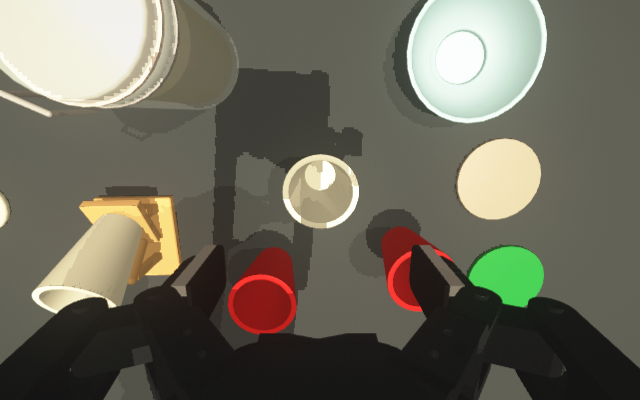

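The wrist view shows the standing cup's rim centred at about (321,191) and the coaster at (499,179). Both are within about 1 px of where the top-camera positions predict. I'll refine these with ellipse fits.

Run:
```python
from h import *
im=cv2.cvtColor(cv2.imread('pics/w1.png'),cv2.COLOR_BGR2RGB);T=np.load('T1.npy')
v=(im.max(2)>140).astype(np.uint8)*255
for n,box,z in(('cup',(275,145,368,236),.09),('coaster',(450,130,550,228),.006)):
    c=cv2.convexHull(blobs(v,box)[0]);
    P=np.array([ray('wrist',p[0],z,T)[:2] for p in c]); 
    (cx,cy),(a,b),_=cv2.fitEllipse((P*1e4).astype(np.float32));print(n,cx/1e4,cy/1e4,a/1e4,b/1e4)
go([.575,-.0045,.062],Rt())
```

```text
cup 0.574853076171875 -0.003063522720336914 0.06804682006835938 0.0681765380859375
coaster 0.57041865234375 -0.20973779296875 0.09582329711914063 0.09613716430664063
shift mm [ -0.5   3.4 160.4] turn [ 0.     -0.0002  0.0098] now [ 0.5755 -0.0011  0.2224]
```

```bash
python3 -m handwheel '[[[0,0.002,0.04],[0,0,0.01]],[[0,0.002,0.08],[0,0,0.01]],[[0,0.002,0.11],[0,0,0.01]],[[0,0.002,0.14],[0,0,0.01]],[[0,0.002,0.16],[0,0,0.01]],[[0,0.002,0.16],[0,0,0.01]],[[0,0.002,0.16],[0,0,0.01]]]' 100 && python3 -m handwheel '[[[0,0,0],[0,0,0]],[[0,0,0],[0,0,0]],[[0,0,0],[0,0,0]],[[0,0,0],[0,0,0]],[[0,0,0],[0,0,0]],[[0,0,0],[0,0,0]],[[0,0,0],[0,0,0]]]' 0 35
```

```text
time_s: 2.95
position: [0.5756, -0.0032, 0.0625]
eef_rot: [-0.0, 1.0, -0.001, -0.0]
contact_force: [1.2, -0.0, -0.2]
opening: 1.0
grip_force: 0.0
time_s: 3.65
position: [0.5769, -0.0033, 0.0644]
eef_rot: [0.0, 1.0, -0.001, 0.002]
contact_force: [-0.1, 0.1, 5.9]
opening: 0.763
grip_force: 38.2
```

```bash
python3 -m handwheel '[[[0,0,-0.02],[0,0,0]],[[0,0,-0.06],[0,0,0]],[[0,0,-0.1],[0,0,0]],[[-0.002,0.04,-0.1],[0,0,0]],[[-0.004,0.08,-0.1],[0,0,0]],[[-0.005,0.12,-0.1],[0,0,0]],[[-0.005,0.16,-0.1],[0,0,0]],[[-0.005,0.19,-0.1],[0,0,0]]]' && python3 -m handwheel '[[[0,0.016,0],[0,0,0]],[[0,0.016,0],[0,0,0]],[[0,0.016,0.03],[0,0,0]],[[0,0.016,0.05],[0,0,0]],[[0,0.016,0.05],[0,0,0]]]'
python3 - <<'E'
from h import *
T=tool();im=env.grab_frame('wrist');np.save('T2',T);save('w2',im);save('t2',env.grab_frame('top'))
print(T.round(4)); go([.5704,-.21,.0724],Rt())
E
```

```text
time_s: 4.45
position: [0.5697, -0.1955, 0.163]
eef_rot: [0.001, 1.0, -0.001, 0.001]
contact_force: [1.9, 0.1, -2.0]
opening: 0.764
grip_force: 39.8
time_s: 4.95
position: [0.5673, -0.2062, 0.1095]
eef_rot: [-0.002, 1.0, -0.001, -0.003]
contact_force: [-0.6, 0.0, -1.7]
opening: 0.764
grip_force: 39.8
[[ 1.     -0.0012 -0.0066  0.5673]
 [-0.0011 -1.      0.0039 -0.2062]
 [-0.0066 -0.0039 -1.      0.1095]
 [ 0.      0.      0.      1.    ]]
shift mm [ 0.6  2.4 39.9] turn [-0.001   0.001  -0.0009] now [ 0.5698 -0.2076  0.1123]
```

View pics/w2.png

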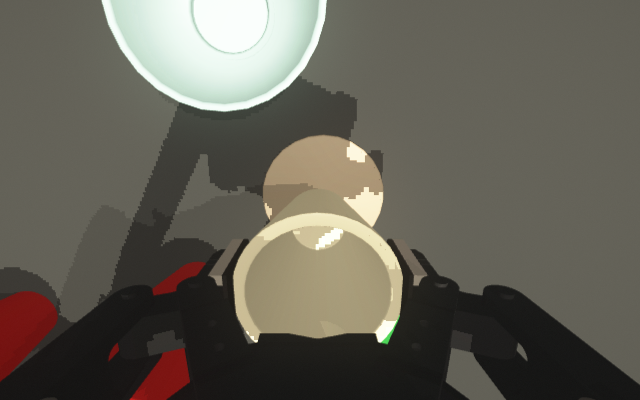

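The wrist view shows the cup held squarely between the pads, with its rim top at about (318,212) and the foot's far edge at about (318,189). Behind it lies the coaster at about (323,190). I'll check the cup's tilt and offset in the tool frame.

```bash
cat >> h.py <<'E'
def proj(pt_tool):
    m=env.camera_model('wrist');C=np.linalg.inv(m['hand_eye']);q=m['mtx']@(C@np.r_[pt_tool,1])[:3];return (q[:2]/q[2]).round(1)
E
python3 - <<'E'
from h import *
zr=-.0256;zf=.0644
for dx in(-.002,0,.002): print(dx,'rim top',proj([.034+dx,0,zr]),'L/R',proj([dx,-.034,zr]),proj([dx,.034,zr]),'foot',proj([.022+dx,0,zf]))
im=cv2.imread('pics/t2.png');h=cv2.cvtColor(im,cv2.COLOR_BGR2HSV)
w=cv2.imread('pics/w2.png');print('col318',[(r,w[r,318].tolist()) for r in range(182,224,2)])
E
```

```text
-0.002 rim top [318.9 211.2] L/R [232.8 293.3] [404.9 293.4] foot [318.3 187.2]
0 rim top [318.9 206. ] L/R [232.4 288.8] [405.3 288.9] foot [318.3 184.2]
0.002 rim top [318.9 200.7] L/R [232.  284.3] [405.7 284.3] foot [318.3 181.2]
col318 [(182, [118, 150, 171]), (184, [118, 151, 172]), (186, [117, 151, 171]), (188, [115, 147, 167]), (190, [110, 142, 155]), (192, [111, 142, 155]), (194, [111, 142, 155]), (196, [112, 143, 155]), (198, [110, 143, 155]), (200, [110, 142, 155]), (202, [111, 143, 155]), (204, [112, 144, 156]), (206, [112, 144, 156]), (208, [112, 144, 157]), (210, [112, 144, 158]), (212, [128, 163, 176]), (214, [201, 236, 243]), (216, [194, 232, 240]), (218, [192, 232, 240]), (220, [191, 231, 239]), (222, [189, 229, 238])]
```

```bash
python3 -m handwheel '[[[0.003,0.0024,0.015],[0,0,0]],[[0.003,0.0024,0.03],[0,0,0]],[[0.003,0.0024,0.037],[0,0,0]],[[0.003,0.0024,0.039],[0,0,0]],[[0.003,0.0024,0.039],[0,0,0]],[[0.003,0.0024,0.039],[0,0,0]]]' ; python3 -c "
from h import *
go([.5728,-.21,.0704],Rt());print(env.observe()['contact_force'])"
```

```text
time_s: 5.65
position: [0.5735, -0.2118, 0.0739]
eef_rot: [0.0, 1.0, -0.001, 0.001]
contact_force: [-0.5, 0.3, -1.6]
opening: 0.757
grip_force: 39.8
shift mm [-0.7 -1.8  3.5] turn [ 0.0005 -0.0012 -0.0022] now [ 0.5735 -0.2118  0.0739]
[-0.47676137  0.31604174 -1.62011836]
```

```bash
python3 -m handwheel '[[[-0.001,-0.0018,0.001],[0,0,0]],[[-0.001,-0.0018,0.002],[0,0,0]],[[-0.001,-0.0018,0.003],[0,0,0]],[[-0.001,-0.0018,0.003],[0,0,0]]]' ; python3 -m handwheel '[[[0,0,0.0005],[0,0,0]],[[0,0,0.001],[0,0,0]],[[0,0,0.001],[0,0,0]]]'
```

```text
time_s: 6.05
position: [0.5721, -0.2098, 0.0706]
eef_rot: [0.0, 1.0, -0.001, 0.0]
contact_force: [-0.4, -0.3, -0.3]
opening: 0.766
grip_force: 39.9
time_s: 6.35
position: [0.5724, -0.2099, 0.0705]
eef_rot: [0.0, 1.0, -0.001, 0.001]
contact_force: [-1.3, 0.5, 6.4]
opening: 0.765
grip_force: 40.2
```

Contact is made with a light touch. Next I release, let the fingers open, and rise.

```bash
python3 -m handwheel '[[[0,0,0],[0,0,0]],[[0,0,0],[0,0,0]],[[0,0,0],[0,0,0]],[[0,0,0],[0,0,0]],[[0,0,0],[0,0,0]]]' 100;  python3 -m handwheel '[[[0,0,-0.02],[0,0,0]],[[0,0,-0.06],[0,0,0]],[[0,0,-0.1],[0,0,0]],[[0,0,-0.15],[0,0,0]],[[0,0,-0.15],[0,0,0]],[[0,0,-0.15],[0,0,0]]]'
python3 - <<'E'
from h import *
T=tool();im=env.grab_frame('wrist');np.save('T3',T);save('w3',im)
v=(im.max(2)>140).astype(np.uint8)*255
for c in blobs(v,(200,90,440,330))[:3]:
    c=cv2.convexHull(c)
    P=np.array([ray('wrist',p[0],.096,T)[:2] for p in c])
    (cx,cy),(a,b),_=cv2.fitEllipse((P*1e4).astype(np.float32));print(cx/1e4,cy/1e4,a/1e4,b/1e4)
print(T.round(4))
E
```

```text
time_s: 6.85
position: [0.5719, -0.2098, 0.0691]
eef_rot: [-0.0, 1.0, -0.001, -0.0]
contact_force: [0.8, -0.2, 0.2]
opening: 0.997
grip_force: 0.0
time_s: 7.45
position: [0.5728, -0.2102, 0.2212]
eef_rot: [0.001, 1.0, -0.001, 0.002]
contact_force: [-1.0, 0.4, -0.9]
opening: 0.999
grip_force: 0.0
0.579729833984375 -0.2097476318359375 0.07308828125 0.08911792602539062
0.4917193359375 -0.23143310546875 0.0710057861328125 0.07124523315429687
0.66990029296875 -0.15902056884765625 0.06763710327148438 0.09029916381835937
[[ 1.     -0.0021  0.0038  0.5728]
 [-0.0021 -1.     -0.0017 -0.2102]
 [ 0.0038  0.0017 -1.      0.2212]
 [ 0.      0.      0.      1.    ]]
```

View pics/w3.png

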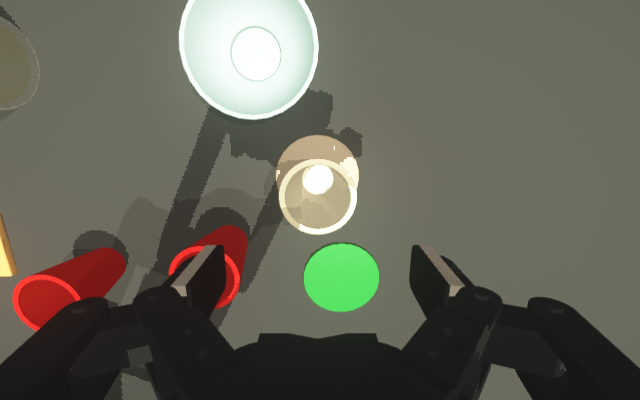

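The cup stands on the coaster, with its rim centred at about (318,196). I'll measure the rim precisely now that the arm is still, and get a rough estimate of the rest and leaning cup.

```bash
cat >> h.py <<'E'
def rimfit(im,T,box,z,thr=225):
    g=im.min(2).astype(int);best=None
    v=(im[...,0]>thr).astype(np.uint8)*255
    c=max(blobs(v,box,20),key=lambda c:cv2.boundingRect(c)[2])
    P=np.array([ray('wrist',p[0],z,T)[:2] for p in cv2.convexHull(c)])
    (cx,cy),(a,b),_=cv2.fitEllipse((P*1e4).astype(np.float32));return np.round(np.array([cx,cy,a,b])/1e4,4)
E
python3 - <<'E'
from h import *
T=tool();im=env.grab_frame('wrist')
for t in(215,225,235,242):
  try: print(t,rimfit(im,T,(262,130,375,245),.096,t))
  except Exception as e: print(t,e)
print(T[:3,3].round(4))
top=env.grab_frame('top');save('t3',top)
h=cv2.cvtColor(top,cv2.COLOR_RGB2HSV)
y=((h[...,0]>12)&(h[...,0]<32)&(h[...,1]>100)&(h[...,2]>200)).astype(np.uint8)*255
ys,xs=np.nonzero(y[205:262,232:290]);xs+=232;ys+=205
for r in (220,222,225,228,240,244,248): print(r,xs[ys==r].min(),xs[ys==r].max(),end='; ')
for c in (244,246,272,274): print(c,ys[xs==c].min(),ys[xs==c].max())
print([ray('top',(259.2,233.6),.01).round(4)])
E
```

```text
215 [ 0.5731 -0.2126  0.0661  0.0781]
225 [ 0.5731 -0.2123  0.0661  0.0788]
235 [ 0.5729 -0.2126  0.0656  0.078 ]
242 [ 0.5729 -0.2125  0.0656  0.0778]
[ 0.5717 -0.2097  0.2194]
220 242 275; 222 242 275; 225 242 275; 228 242 270; 240 275 275; 244 242 275; 248 242 275; 244 215 251
246 212 251Traceback (most recent call last):
  File "<stdin>", line 12, in <module>
    return umr_minimum(a, axis, None, out, keepdims, initial, where)
ValueError: zero-size array to reduction operation minimum which has no identity
```

Run:
```python
from h import *
from scipy.optimize import least_squares
T=tool();im=env.grab_frame('wrist')
v=(im[...,0]>200).astype(np.uint8)*255
c=np.vstack(blobs(v,(262,130,375,245),20))[:,0]
c=cv2.convexHull(c)[:,0];c=c[c[:,1]>202]
P=np.array([ray('wrist',p,.096,T)[:2] for p in c])
f=least_squares(lambda q:np.hypot(*(P-q[:2]).T)-.034,[.572,-.21],loss='soft_l1',f_scale=.0005);print(len(P),f.x.round(4),np.abs(f.fun).max())
for e in((242,215),(242,251),(275.5,215),(275.5,251),(259,233.6),(259,252)): print(e,ray('top',e,.01).round(4))
print(T[:3,3].round(4))
```

```text
20 [ 0.5702 -0.21  ] 0.0004829760939544514
(242, 215) [0.5432 0.2578 0.01  ]
(242, 251) [0.4488 0.2538 0.01  ]
(275.5, 215) [0.5451 0.1698 0.01  ]
(275.5, 251) [0.4505 0.1668 0.01  ]
(259, 233.6) [0.495  0.2114 0.01  ]
(259, 252) [0.447  0.2096 0.01  ]
[ 0.5707 -0.2092  0.2176]
```

```bash
python3 -c "
from h import *
go([.45,.21,.24],Rt(.037))"; python3 -m handwheel '[[[-0.12,-0.42,-0.02],[0,0,-0.04]],[[-0.12,-0.42,-0.02],[0,0,-0.04]],[[-0.12,-0.42,-0.02],[0,0,-0.04]],[[-0.12,-0.42,-0.02],[0,0,-0.04]],[[-0.12,-0.42,-0.02],[0,0,-0.04]],[[-0.12,-0.42,-0.02],[0,0,-0.04]],[[-0.12,-0.42,-0.02],[0,0,-0.04]],[[-0.12,-0.42,-0.02],[0,0,-0.04]]]';python3 -c "
from h import *
go([.435,.2117,.2],Rt(.037,.5236));print(env.observe()['joints'].round(3))"
```

```text
shift mm [-121.7 -419.   -21.6] turn [-0.0016  0.0035 -0.0393] now [ 0.5707 -0.2093  0.2173]
time_s: 8.45
position: [0.4614, 0.1762, 0.2363]
eef_rot: [0.0, 1.0, 0.019, -0.001]
contact_force: [1.8, -0.2, 1.1]
opening: 0.998
grip_force: 0.0
shift mm [-24.9 -36.5  36.3] turn [5.000e-04 5.263e-01 7.000e-04] now [0.4614 0.1762 0.2363]
[ 0.279  0.2    1.676 -0.     1.268  1.812]
```

```bash
python3 -m handwheel '[[[-0.025,-0.032,0.036],[0,0.526,0]],[[-0.025,-0.032,0.036],[0,0.526,0]],[[-0.025,-0.032,0.036],[0,0.526,0]],[[-0.025,-0.032,0.036],[0,0.526,0]],[[-0.025,-0.032,0.036],[0,0.526,0]],[[-0.025,-0.032,0.036],[0,0.526,0]],[[-0.025,-0.032,0.036],[0,0.526,0]],[[-0.025,-0.032,0.036],[0,0.526,0]]]';python3 - <<'E'
from h import *
print(env.observe()['joints'].round(3))
T=tool();im=env.grab_frame('wrist');np.save('T4',T);save('w4',im);print(T.round(4))
Rr=R.from_euler('z',.037).as_matrix();O=np.array([.496,.2118,0])
def px(p): return proj((np.linalg.inv(T)@np.r_[O+Rr@np.array(p),1])[:3])
ax=np.array([-.5,0,.866]);f=np.array([.025,0,.036])
print('rim c',px(f+.09*ax),'foot',px(f),'plate',[px((x,y,.01)) for x in(-.05,.05) for y in(-.045,.045)])
E
```

```text
time_s: 9.25
position: [0.439, 0.2062, 0.2024]
eef_rot: [-0.005, 0.965, 0.017, 0.26]
contact_force: [0.2, 0.5, 0.0]
opening: 0.996
grip_force: 0.0
[ 0.528  0.061  2.104 -0.468  0.552  2.411]
[[ 0.8639  0.0362  0.5024  0.439 ]
 [ 0.0308 -0.9993  0.019   0.2062]
 [ 0.5027 -0.001  -0.8644  0.2024]
 [ 0.      0.      0.      1.    ]]
rim c [313.8 219.7] foot [314.8 192.1] plate [array([356.6, 265.3]), array([273.4, 265.4]), array([353.6, 177.6]), array([276.5, 177.7])]
```

View pics/w4.png

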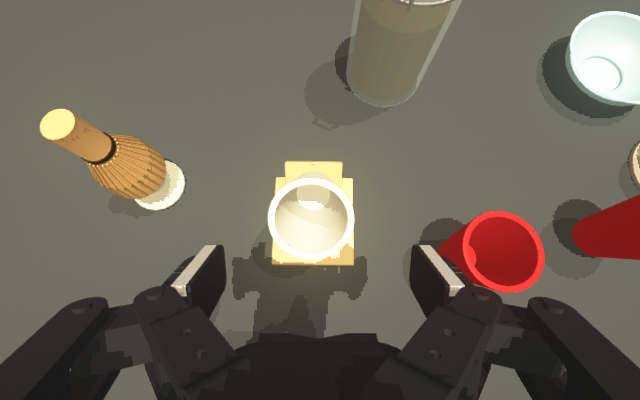

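The wrist view, looking down the leaning cup's axis, shows its rim centred at about (311,219). The plate corners are at (272,265), (354,265), (353,178) and (275,178), within 2 px of prediction. I'll fit the rim.

Run:
```python
from h import *
from scipy.optimize import least_squares
T=tool();im=env.grab_frame('wrist');Ti=np.linalg.inv(T);print(T[:3,3].round(4))
v=(im[...,2]>185).astype(np.uint8)*255
bl=blobs(v,(255,165,370,266),20)
c=cv2.convexHull(np.vstack(bl))[:,0];print(len(c),c.min(0),c.max(0),cv2.fitEllipse(c))
a=np.array([-.5,-.0185,.866]);foot=np.array([.496,.2118,0])+R.from_euler('z',.037).apply([.025,0,.036])
rim=foot+.09*a
m=env.camera_model('wrist');C=T@m['hand_eye']
u=np.cross(a,[0,1,0]);u/=np.linalg.norm(u);w=np.cross(a,u)
P=[]
for p in c:
    d=C[:3,:3]@np.linalg.solve(m['mtx'],[p[0],p[1],1]);o=C[:3,3];X=o+d*((rim-o)@a)/(d@a);P.append([(X-rim)@u,(X-rim)@w])
P=np.array(P)
f=least_squares(lambda q:np.hypot(*(P-q[:2]).T)-q[2],[0,0,.034],loss='soft_l1',f_scale=.0005);print(f.x.round(4),np.abs(f.fun).max())
r2=rim+u*f.x[0]+w*f.x[1];print('rim pred',rim.round(4),'meas',r2.round(4))
# straight grasp targets: grasp point 17mm below rim -> tcp 25 mm below rim (8 ahead)
for back in (.1,0): go(r2-.025*a+back*a,Rt(.037,.5236))
```

```text
[0.4388 0.206  0.2023]
27 [268 171] [353 262] ((313.5899658203125, 217.10552978515625), (89.59925842285156, 94.4181137084961), 34.34325408935547)
[-0.0001  0.0009  0.0369] 0.006471260704746181
rim pred [0.476  0.2111 0.1139] meas [0.476  0.2102 0.114 ]
shift mm [-11.5  -2.9  20.2] turn [-0.0001 -0.0029 -0.001 ] now [0.4384 0.2058 0.2021]
shift mm [-11.7  -2.9 120.2] turn [-0.0001 -0.0029 -0.001 ] now [0.4384 0.2058 0.2021]
```

Run:
```python
from h import *
im=cv2.cvtColor(cv2.imread('pics/w4.png'),cv2.COLOR_BGR2RGB);T=np.load('T4.npy')
h=cv2.cvtColor(im,cv2.COLOR_RGB2HSV)
for s,vv in((40,200),(60,200),(60,225),(80,225)):
    v=((h[...,1]<s)&(h[...,2]>vv)).astype(np.uint8)*255
    bl=blobs(v,(255,160,370,275),20)
    c=cv2.convexHull(bl[0])[:,0];e=cv2.fitEllipse(c);print(s,vv,c.min(0),c.max(0),np.round(e[0],1),np.round(e[1],1))
for zz in (.078,.083): 
    print(proj([0,0,zz]), proj([.034,0,zz]),proj([0,.034,zz]))
```

```text
40 200 [268 177] [354 259] [310.9 218.3] [82.4 86.5]
60 200 [268 172] [354 262] [312.  218.4] [86.  90.6]
60 225 [268 172] [354 262] [312.1 218.4] [85.9 90.5]
80 225 [268 171] [354 262] [310.8 218.5] [ 91.  106.3]
[318.2 211.4] [318.2 164.3] [365.6 211.3]
[318.2 209.3] [318.2 163.2] [364.6 209.3]
```

```bash
python3 - <<'E'
from h import *
a=np.array([-.5,-.0185,.866]);r=np.array([.4769,.2134,.1145])
for back in (.05,0): go(r-.025*a+back*a,Rt(.037,.5236))
E
python3 -m handwheel '[[[-0.005,-0.006,0.03],[0,0,0]],[[-0.01,-0.006,0.05],[0,0,0]],[[-0.01,-0.006,0.07],[0,0,0]],[[-0.01,-0.006,0.07],[0,0,0]],[[-0.01,-0.006,0.07],[0,0,0]]]';python3 - <<'E'
from h import *
a=np.array([-.5,-.0185,.866]);r=np.array([.4769,.2134,.1145])
go(r-.025*a,Rt(.037,.5236));s=env.observe();print(s['joints'].round(3),s['contact_force'])
E
```

```text
shift mm [-10.5  -6.1  70.2] turn [-0.0001 -0.0029 -0.001 ] now [0.4384 0.2058 0.2021]
shift mm [-10.6  -6.1 120.2] turn [-0.0001 -0.0029 -0.001 ] now [0.4384 0.2058 0.2021]
time_s: 9.85
position: [0.4636, 0.2124, 0.1359]
eef_rot: [-0.004, 0.966, 0.018, 0.26]
contact_force: [0.0, -0.0, 0.4]
opening: 0.998
grip_force: 0.0
shift mm [ 0.8 -0.6 50.2] turn [ 0.0007 -0.0016  0.0001] now [0.4636 0.2124 0.1359]
[ 0.508  0.215  2.162 -0.69   0.367  2.642] [ 0.0490683  -0.00337483  0.39380485]
```

Joint 6 is nearly at its limit in this orientation, so I'll back off and use the half-turned grasp.

```bash
python3 -m handwheel '[[[0,0,-0.04],[0,0,0]],[[0,0,-0.07],[0,0,-0.15]],[[0,0,-0.07],[0,0,-0.3]],[[0,0,-0.07],[0,0,-0.45]],[[0,0,-0.07],[0,0,-0.6]],[[0,0,-0.07],[0,0,-0.75]],[[0,0,-0.07],[0,0,-0.9]],[[0,0,-0.07],[0,0,-1.05]]]' && python3 -m handwheel '[[[0,0,0],[0,0,-2.09]],[[0,0,0],[0,0,-2.09]],[[0,0,0],[0,0,-2.09]],[[0,0,0],[0,0,-2.09]],[[0,0,0],[0,0,-2.09]],[[0,0,0],[0,0,-2.09]],[[0,0,0],[0,0,-2.09]],[[0,0,0],[0,0,-2.09]]]';python3 - <<'E'
from h import *
a=np.array([-.5,-.0185,.866]);r=np.array([.4769,.2134,.1145])
F=np.diag([-1,-1,1.])
for b in(.1,0): go(r-(.025-b)*a,Rt(.037,.5236)@F)
s=env.observe();print(s['joints'].round(3),s['contact_force'])
E
```

```text
time_s: 10.65
position: [0.4279, 0.2116, 0.1981]
eef_rot: [0.126, 0.825, 0.502, 0.228]
contact_force: [0.2, -0.2, 0.4]
opening: 0.999
grip_force: 0.0
time_s: 11.45
position: [0.4279, 0.2116, 0.1981]
eef_rot: [0.233, 0.397, 0.88, 0.117]
contact_force: [0.5, 0.2, 0.4]
opening: 0.998
grip_force: 0.0
shift mm [-0.4  0.4 21.9] turn [ 0.0034  0.003  -0.8855] now [0.4279 0.2116 0.1981]
shift mm [ -0.3   0.  121.9] turn [ 0.0034  0.003  -0.8855] now [0.4279 0.2116 0.1981]
[ 0.559  0.06   2.121 -0.5    0.548  0.212] [0.49738829 0.18491496 0.35563046]
```

```bash
python3 -m handwheel '[[[0,0,0.01],[0.003,0.003,-0.885]],[[0,0,0.02],[0.003,0.003,-0.885]],[[0,0,0.03],[0.003,0.003,-0.885]],[[0,0,0.04],[0.003,0.003,-0.885]],[[0,0,0.05],[0.003,0.003,-0.885]],[[0,0,0.06],[0.003,0.003,-0.885]],[[0,0,0.065],[0.003,0.003,-0.885]],[[0,0,0.065],[0.003,0.003,-0.885]]]';python3 - <<'E'
from h import *
a=np.array([-.5,-.0185,.866]);r=np.array([.4769,.2134,.1145])
F=np.diag([-1,-1,1.])
T=tool();im=env.grab_frame('wrist');save('w5',im);np.save('T5',T)
go(r-.025*a,Rt(.037,.5236)@F)
s=env.observe();print(s['joints'].round(3))
Ti=np.linalg.inv(T);rt=(Ti@np.r_[r,1])[:3];print(rt.round(4),proj(rt),proj(rt+[.034,0,0]),proj(rt+[0,.034,0]),proj(rt-[0,.034,0]))
E
```

```text
time_s: 12.25
position: [0.4608, 0.2126, 0.1408]
eef_rot: [0.258, -0.013, 0.966, 0.006]
contact_force: [0.2, -0.1, -0.1]
opening: 1.002
grip_force: 0.0
shift mm [-0.9  0.3 56. ] turn [-0.0009 -0.0009 -0.009 ] now [0.4607 0.2126 0.141 ]
[ 0.512  0.202  2.157 -0.658  0.384 -0.52 ]
[-0.0008  0.0002  0.0309] [316.9 233.9] [316.8 175.2] [376.5 233.9] [257.2 234. ]
```

View pics/w5.png

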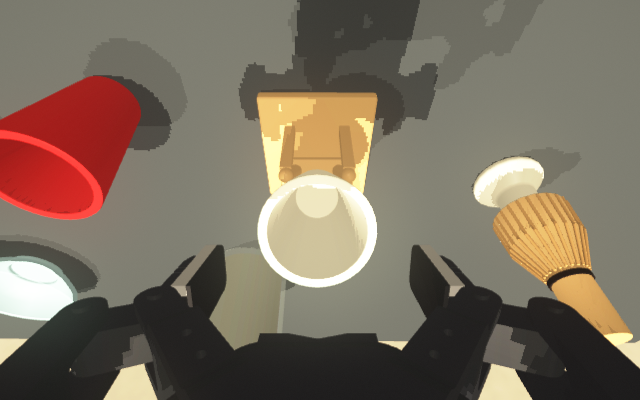

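The half-turned view shows the rim running from u=257 to 377 with its top at v=174. This matches prediction within about 1 px, and the rods lie clear of the fingers. I'll advance to the grasp.

```bash
python3 -m handwheel '[[[0,0,0.01],[0,0,0]],[[0,0,0.02],[0,0,0]],[[0,0,0.03],[0,0,0]],[[0,0,0.04],[0,0,0]],[[0,0,0.05],[0,0,0]],[[-0.001,0,0.056],[0,0,0]],[[-0.001,0,0.056],[0,0,0]],[[-0.001,0,0.056],[0,0,0]]]';python3 - <<'E'
from h import *
a=np.array([-.5,-.0185,.866]);r=np.array([.4769,.2134,.1145])
go(r-.025*a,Rt(.037,.5236)@np.diag([-1,-1,1.]))
s=env.observe();print(s['joints'].round(3),s['contact_force'])
E
```

```text
time_s: 13.1
position: [0.4894, 0.2136, 0.0929]
eef_rot: [0.258, -0.014, 0.966, 0.005]
contact_force: [-1.1, 0.8, 0.1]
opening: 1.0
grip_force: 0.0
shift mm [0.  0.2 0. ] turn [-0.0009 -0.0007 -0.0072] now [0.4894 0.2136 0.0929]
[ 0.476  0.328  2.172 -0.938  0.268 -0.256] [-1.06890122  0.77161627  0.05037027]
```

```bash
python3 -m handwheel '[[[0,0,0],[0,0,0]],[[0,0,0],[0,0,0]],[[0,0,0],[0,0,0]],[[0,0,0],[0,0,0]],[[0,0,0],[0,0,0]],[[0,0,0],[0,0,0]],[[0,0,0],[0,0,0]]]' 0 35 && python3 -m handwheel '[[[0,0,-0.005],[0,0,0]],[[0,0,-0.015],[0,0,0]],[[0,0,-0.03],[0,0,0]],[[0,0,-0.05],[0,0,0]],[[0,0,-0.07],[0,0,0]],[[0,0,-0.1],[0,0,0]],[[0,0,-0.12],[0,0,0]],[[0,0,-0.12],[0,0,0]]]'
python3 - <<'E'
from h import *
s=env.observe();print(s['joints'].round(3),s['contact_force'])
F=np.diag([-1,-1,1.])
go([.45,.2117,.24],Rt(.037,0)@F)
E
```

```text
time_s: 13.8
position: [0.4894, 0.2137, 0.0934]
eef_rot: [0.259, -0.015, 0.966, 0.005]
contact_force: [-2.6, -0.6, 6.2]
opening: 0.767
grip_force: 36.9
time_s: 14.6
position: [0.4289, 0.2118, 0.1985]
eef_rot: [0.26, -0.015, 0.966, 0.006]
contact_force: [-0.1, 0.7, -2.0]
opening: 0.767
grip_force: 39.6
[ 0.558  0.061  2.117 -0.493  0.552 -0.674] [-0.08148094  0.73023365 -2.04117577]
shift mm [-39.1  -0.6 -25.4] turn [ 0.0031  0.5252 -0.0065] now [0.4289 0.2118 0.1985]
```

```bash
python3 -m handwheel '[[[-0.039,0,-0.025],[0,0.525,0]],[[-0.039,0,-0.025],[0,0.525,0]],[[-0.039,0,-0.025],[0,0.525,0]],[[-0.039,0,-0.025],[0,0.525,0]],[[-0.039,0,-0.025],[0,0.525,0]],[[-0.039,0,-0.025],[0,0.525,0]]]'
python3 - <<'E'
from h import *
F=np.diag([-1,-1,1.])
go([.57,-.21,.23],Rt(0,0)@F);print(env.observe()['joints'].round(3))
E
```

```text
time_s: 15.2
position: [0.451, 0.2112, 0.2355]
eef_rot: [-0.002, -0.015, 1.0, 0.0]
contact_force: [-0.3, -1.6, -3.0]
opening: 0.762
grip_force: 39.9
shift mm [-106.6 -424.5    5. ] turn [ 0.0001 -0.0034  0.0293] now [0.451  0.2112 0.2355]
[ 3.520e-01  2.070e-01  1.669e+00  1.000e-03  1.269e+00 -1.248e+00]
```

```bash
python3 -m handwheel '[[[-0.01,-0.04,0],[0,0,0.03]],[[-0.02,-0.085,0],[0,0,0.03]],[[-0.03,-0.13,0],[0,0,0.03]],[[-0.04,-0.175,0],[0,0,0.03]],[[-0.055,-0.22,0],[0,0,0.03]],[[-0.065,-0.265,0],[0,0,0.03]],[[-0.08,-0.31,0],[0,0,0.03]],[[-0.09,-0.355,0],[0,0,0.03]]]' && python3 -m handwheel '[[[-0.01,-0.04,0],[0,0,0]],[[-0.017,-0.069,0],[0,0,0]],[[-0.017,-0.069,0],[0,0,0]],[[-0.017,-0.069,0],[0,0,0]],[[-0.017,-0.069,0],[0,0,0]],[[-0.017,-0.069,0],[0,0,0]],[[-0.017,-0.069,0],[0,0,0]],[[-0.017,-0.069,0],[0,0,0]]]'
python3 - <<'E'
from h import *
F=np.diag([-1,-1,1.])
go([.57,-.21,.2],Rt(0,0)@F);print(env.observe()['joints'].round(3))
T=tool();im=env.grab_frame('wrist');save('w6',im);np.save('T6',T);save('s6',env.grab_frame('scene'));save('t6',env.grab_frame('top'))
zr=-.025;zf=.065
for dx in(-.002,0,.002): print(dx,'rim top',proj([.034+dx,0,zr]),'L/R',proj([dx,-.034,zr]),proj([dx,.034,zr]),'foot',proj([.022+dx,0,zf]),proj([dx,-.022,zf]),proj([dx,.022,zf]))
E
```

```text
time_s: 16.0
position: [0.5506, -0.1405, 0.2357]
eef_rot: [-0.001, -0.001, 1.0, 0.0]
contact_force: [0.4, -0.5, -2.6]
opening: 0.763
grip_force: 40.2
time_s: 16.8
position: [0.569, -0.208, 0.2365]
eef_rot: [-0.001, -0.001, 1.0, 0.001]
contact_force: [0.4, -1.4, -2.2]
opening: 0.765
grip_force: 40.3
shift mm [-1.1 -2.1 36.5] turn [ 0.0018 -0.0027  0.0025] now [ 0.569  -0.208   0.2365]
[-4.210e-01  3.550e-01  1.446e+00  1.000e-03  1.343e+00 -1.994e+00]
-0.002 rim top [315.9 210.4] L/R [230.5 292. ] [401.5 291.9] foot [316.4 186.2] [284.1 217.8] [348.9 217.8]
0 rim top [315.9 205.2] L/R [230.1 287.5] [401.9 287.4] foot [316.4 183.2] [284. 215.] [349. 215.]
0.002 rim top [315.9 199.9] L/R [229.7 283. ] [402.2 282.9] foot [316.4 180.3] [283.9 212.2] [349.  212.1]
```

View pics/w6.png

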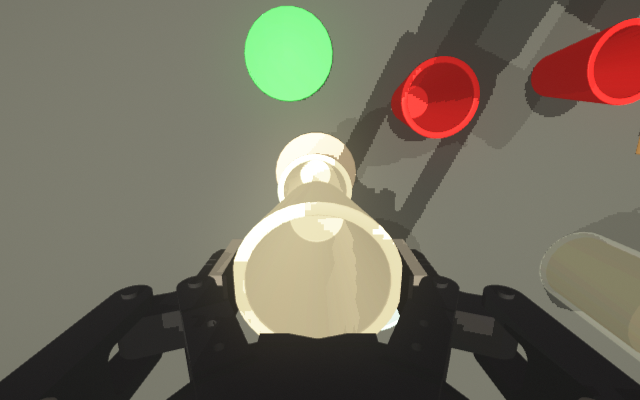

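The wrist view shows the cup held upright, with its rim top at about (318,202). The standing cup lies beyond it on the coaster, with its rim top at about (316,154). I'll measure both numerically.

Run:
```python
from h import *
im=cv2.cvtColor(cv2.imread('pics/w6.png'),cv2.COLOR_BGR2RGB).astype(int);g=im.sum(2)//3
print('col316',[(r,g[r,316]) for r in range(128,222,2)])
for r in (160,166,172,178,184,188,192,196,200,280,288): 
    row=g[r]; d=np.abs(np.diff(row)); print(r,[(int(i),int(row[i-1]),int(row[i+2])) for i in np.nonzero(d>14)[0] if 225<i<410])
```

```text
col316 [(128, np.int64(133)), (130, np.int64(133)), (132, np.int64(161)), (134, np.int64(251)), (136, np.int64(251)), (138, np.int64(251)), (140, np.int64(250)), (142, np.int64(250)), (144, np.int64(244)), (146, np.int64(244)), (148, np.int64(244)), (150, np.int64(243)), (152, np.int64(242)), (154, np.int64(253)), (156, np.int64(255)), (158, np.int64(254)), (160, np.int64(255)), (162, np.int64(255)), (164, np.int64(255)), (166, np.int64(255)), (168, np.int64(255)), (170, np.int64(255)), (172, np.int64(255)), (174, np.int64(250)), (176, np.int64(245)), (178, np.int64(222)), (180, np.int64(215)), (182, np.int64(175)), (184, np.int64(175)), (186, np.int64(175)), (188, np.int64(175)), (190, np.int64(175)), (192, np.int64(175)), (194, np.int64(176)), (196, np.int64(176)), (198, np.int64(174)), (200, np.int64(175)), (202, np.int64(239)), (204, np.int64(224)), (206, np.int64(223)), (208, np.int64(221)), (210, np.int64(220)), (212, np.int64(218)), (214, np.int64(212)), (216, np.int64(218)), (218, np.int64(219)), (220, np.int64(219))]
160 [(276, 134, 246), (277, 138, 250), (308, 254, 246), (3
[... 1282 characters left out ...]
218), (346, 173, 219), (351, 219, 93), (374, 86, 126), (379, 125, 83), (393, 81, 122), (409, 122, 86)]
196 [(277, 138, 255), (278, 151, 255), (283, 255, 184), (284, 254, 186), (346, 170, 219), (347, 179, 218), (350, 218, 92), (351, 217, 92), (395, 81, 124), (407, 122, 78)]
200 [(278, 137, 255), (279, 151, 247), (281, 255, 189), (282, 247, 178), (351, 166, 92), (352, 154, 91), (394, 81, 123), (405, 123, 79)]
280 [(232, 47, 214), (233, 48, 214), (242, 215, 216), (243, 218, 185), (244, 233, 173), (390, 164, 212), (400, 214, 39), (401, 208, 39)]
288 [(232, 45, 140), (233, 45, 213), (234, 60, 214), (242, 215, 234), (244, 238, 179), (389, 164, 212), (390, 175, 213), (399, 215, 39), (400, 211, 38)]
```

```bash
cat >> h.py <<'E'
def circ(pts,z,rad,T,x0):
    from scipy.optimize import least_squares
    P=np.array([ray('wrist',p,z,T)[:2] for p in pts])
    f=least_squares(lambda q:np.hypot(*(P-q[:2]).T)-rad,x0,loss='soft_l1',f_scale=.0005);return f.x.round(4),f.fun.round(4)
E
python3 - <<'E'
from h import *
T=np.load('T6.npy');print(T.round(4))
o=[(342,166),(347,172),(349.5,178),(351,184),(351.8,188),(351.5,192),(351.2,196),(277,188),(277,192),(278,196),(279,200),(316,153.2)]
i=[(295.7,166),(289.7,172),(285.7,178),(283.7,184),(283.3,188),(283.5,192),(283.8,196),(333.7,166),(339.7,172),(343.2,178),(345.3,184),(345.8,188),(345.8,192),(346.8,196)]
print(circ(o,.096,.034,T,[.57,-.21]));print(circ(i,.096,.0285,T,[.57,-.21]))
zz=.2365-.047-.0
# held foot centre from far edge row 181 at foot
print('axis at foot/at rim',(T@np.r_[0,0,.065,1])[:3].round(4),(T@np.r_[.0014,0,.065,1])[:3].round(4))
E
```

```text
[[-1.     -0.0025 -0.0027  0.569 ]
 [-0.0025  1.      0.0018 -0.208 ]
 [ 0.0027  0.0018 -1.      0.2365]
 [ 0.      0.      0.      1.    ]]
(array([ 0.5705, -0.2098]), array([-0.0004,  0.0001, -0.0001, -0.0001,  0.0002,  0.    ,  0.0002,
        0.0002,  0.0003, -0.0002, -0.0002,  0.0002]))
(array([ 0.5707, -0.2096]), array([-0.0001, -0.0001,  0.0002,  0.0003,  0.0002,  0.    ,  0.0003,
        0.0001,  0.    , -0.    ,  0.0001,  0.0001,  0.0001,  0.0015]))
axis at foot/at rim [ 0.5689 -0.2079  0.1715] [ 0.5675 -0.2079  0.1715]
```

```bash
python3 -c "
from h import *
go([.5718,-.21,.17],Rt(0,0)@np.diag([-1,-1,1.]))"; python3 -m handwheel '[[[-0.0025,-0.002,0.02],[0.0018,-0.0027,0.0025]],[[-0.0025,-0.002,0.04],[0.0018,-0.0027,0.0025]],[[-0.0025,-0.002,0.06],[0.0018,-0.0027,0.0025]],[[-0.0025,-0.002,0.066],[0.0018,-0.0027,0.0025]],[[-0.0025,-0.002,0.066],[0.0018,-0.0027,0.0025]],[[-0.0025,-0.002,0.066],[0.0018,-0.0027,0.0025]],[[-0.0025,-0.002,0.066],[0.0018,-0.0027,0.0025]]]'
python3 - <<'E'
from h import *
T=tool();im=env.grab_frame('wrist');save('w7',im);np.save('T7',T);print(T.round(4)); im=im.astype(int)
go([.5718,-.21,.142],Rt(0,0)@np.diag([-1,-1,1.]))
g=im.sum(2)//3
for dx in(0,.0014): print('foot top',proj([.022+dx,0,.065]))
col=g[:,316];print('col',[(i,int(col[i-1]),int(col[i+2])) for i in np.nonzero(np.abs(np.diff(col))>12)[0] if 120<i<230])
for r in range(150,206,6):
    row=g[r]; d=np.abs(np.diff(row)); print(r,[(int(i),int(row[i-1]),int(row[i+2])) for i in np.nonzero(d>14)[0] if 225<i<410])
E
```

```text
shift mm [-2.8 -1.5 66.4] turn [ 0.0019 -0.0027  0.0018] now [ 0.5692 -0.2086  0.2364]
time_s: 17.65
position: [0.5723, -0.2112, 0.1715]
eef_rot: [0.001, 0.001, 1.0, -0.0]
contact_force: [-0.2, -0.5, -2.1]
opening: 0.764
grip_force: 40.3
[[-1.000e+00  1.100e-03  2.000e-03  5.723e-01]
 [ 1.100e-03  1.000e+00 -8.000e-04 -2.112e-01]
 [-2.000e-03 -8.000e-04 -1.000e+00  1.715e-01]
 [ 0.000e+00  0.000e+00  0.000e+00  1.000e+00]]
shift mm [ 0.5  1.1 29.5] turn [-0.0008  0.0019 -0.0011] now [ 0.5722 -0.2111  0.1715]
foot top [316.4 183.2]
foot top [316.4 181.2]
col [(np.int64(130), 130, 224), (np.int64(131), 131, 249), (np.int64(132), 118, 250), (np.int64(158), 242, 222), (np.int64(159), 241, 255), (np.int64(160), 197, 255), (np.int64(174), 254, 224), (np.int64(180), 225, 173), (np.int64(201), 173, 231), (np.int64(214), 217, 241), (np.int64(217), 241, 219)]
150 [(279, 132, 227), (280, 131, 249), (281, 148, 250), (343, 240, 152), (356, 149, 74), (357, 139, 72), (375, 68, 109)]
156 [(275, 132, 233), (276, 133, 249), (277, 157, 250), (340, 238, 152), (360, 149, 78), (361, 143, 72), (370, 70, 10
[... 843 characters left out ...]
146, 232), (366, 232, 111), (367, 227, 110)]
186 [(270, 135, 245), (271, 140, 247), (284, 254, 179), (334, 175, 205), (336, 203, 169), (353, 165, 216), (361, 219, 174), (364, 174, 212), (365, 186, 108), (366, 230, 112)]
192 [(271, 136, 251), (272, 136, 255), (281, 253, 181), (356, 164, 216), (364, 217, 82), (365, 203, 82), (371, 84, 125)]
198 [(270, 135, 254), (271, 136, 255), (278, 255, 182), (279, 254, 181), (358, 164, 215), (365, 217, 85), (366, 210, 85), (384, 91, 122), (388, 123, 79), (401, 78, 120)]
204 [(269, 136, 250), (270, 137, 255), (277, 255, 173), (278, 249, 176), (294, 180, 248), (295, 187, 250), (311, 255, 223), (338, 215, 187), (359, 165, 215), (366, 217, 85), (407, 77, 120)]
```

Run:
```python
from h import *
T=np.load('T7.npy')
i=[(297.7,174),(289,180),(284.5,186),(281.6,192),(279,198),(278,204),(340.8,174),(348.5,180),(353.5,186),(356.5,192),(358.5,198),(359.5,204)]
o=[(346,168),(353,174),(358.3,180),(361.7,186),(316,160)]
a=circ(i,.096,.0285,T,[.57,-.21]);b=circ(o,.096,.034,T,[.57,-.21]);print(a,b)
g=cv2.imread('pics/w7.png').astype(int).sum(2)//3
for r in (230,250,270,290):
    row=g[r];print(r,[(int(k),int(row[k-1]),int(row[k+2])) for k in np.nonzero(np.abs(np.diff(row))>25)[0] if 225<k<410])
for z in(-.025,-.022): print(proj([.0014,-.034,z]),proj([.0014,.034,z]))
```

```text
(array([ 0.5703, -0.2095]), array([-0.0004,  0.0002,  0.    , -0.0001,  0.0004,  0.0005, -0.0001,
       -0.    ,  0.0001,  0.0001,  0.0002,  0.0003])) (array([ 0.5705, -0.2098]), array([ 0.0001, -0.0001,  0.0001, -0.0001, -0.    ]))
230 [(249, 132, 251), (250, 134, 255), (270, 254, 180), (271, 251, 178), (338, 242, 187), (384, 253, 81), (385, 247, 81)]
250 [(236, 137, 254), (237, 117, 255), (252, 253, 174), (382, 160, 212), (397, 213, 91), (399, 86, 121)]
270 [(231, 50, 177), (232, 50, 214), (233, 76, 214), (389, 162, 211), (401, 213, 40), (402, 204, 39)]
290 [(233, 45, 212), (234, 50, 213), (245, 214, 173), (389, 165, 211), (399, 213, 40), (400, 209, 39)]
[229.9 284.3] [402.1 284.2]
[231.9 280.4] [400.2 280.3]
```

```bash
python3 -m handwheel '[[[0.0005,0.001,0],[0,0.001,0]],[[0.0005,0.001,0.01],[0,0.001,0]],[[0.0005,0.001,0.02],[0,0.001,0]],[[0.0005,0.001,0.025],[0,0.001,0]],[[0.0005,0.001,0.03],[0,0.001,0]],[[0.0005,0.001,0.03],[0,0.001,0]],[[0.0005,0.001,0.03],[0,0.001,0]],[[0.0005,0.001,0.03],[0,0.001,0]]]'; python3 -c "
from h import *
for k in range(3):
  go([.5718,-.2101,.112],Rt(0,0)@np.diag([-1,-1,1.]));env.grab_frame('wrist')
print(env.observe()['contact_force'])"
```

```text
time_s: 18.5
position: [0.5712, -0.2099, 0.1405]
eef_rot: [-0.0, 0.001, 1.0, -0.0]
contact_force: [-1.1, 0.3, -1.4]
opening: 0.761
grip_force: 40.3
shift mm [-0.7 -0.2 28.5] turn [-0.     -0.0007 -0.0011] now [ 0.5712 -0.2099  0.1405]
shift mm [-0.6 -0.2 28.6] turn [-0.0001 -0.0005 -0.0011] now [ 0.5712 -0.2099  0.1406]
shift mm [-0.6 -0.3 28.6] turn [-0.0001 -0.0005 -0.0011] now [ 0.5712 -0.2098  0.1406]
[-0.65582619  0.29927353 -1.8671753 ]
```

```bash
python3 -m handwheel '[[[-0.0006,-0.0002,0.005],[0,0,0]],[[-0.0006,-0.0002,0.01],[0,0,0]],[[-0.0006,-0.0002,0.015],[0,0,0]],[[-0.0006,-0.0002,0.018],[0,0,0]],[[-0.0006,-0.0002,0.02],[0,0,0]],[[-0.0006,-0.0002,0.02],[0,0,0]],[[-0.0006,-0.0002,0.02],[0,0,0]],[[-0.0006,-0.0002,0.02],[0,0,0]]]'; python3 -c "
from h import *
for k in range(3):
  go([.5718,-.2101,.112],Rt(0,0)@np.diag([-1,-1,1.]));print(env.observe()['contact_force'].round(1));env.grab_frame('wrist')
"
```

```text
time_s: 19.45
position: [0.5715, -0.21, 0.1204]
eef_rot: [-0.001, 0.001, 1.0, 0.0]
contact_force: [0.9, 0.3, -1.7]
opening: 0.763
grip_force: 40.3
shift mm [-0.3 -0.1  8.4] turn [ 0.0001 -0.001  -0.0011] now [ 0.5715 -0.21    0.1204]
[ 0.9  0.3 -1.7]
shift mm [-0.3 -0.1  8.4] turn [ 0.0001 -0.001  -0.0011] now [ 0.5715 -0.21    0.1204]
[-0.3 -0.3 -1.6]
shift mm [-0.3 -0.1  8.5] turn [ 0.     -0.0009 -0.0011] now [ 0.5715 -0.21    0.1205]
[-0.3  0.2 -2.5]
```

```bash
python3 -m handwheel '[[[-0.0002,0,0.001],[0,0,0]],[[-0.0002,0,0.002],[0,0,0]],[[-0.0002,0,0.003],[0,0,0]],[[-0.0002,0,0.004],[0,0,0]],[[-0.0002,0,0.004],[0,0,0]],[[-0.0002,0,0.004],[0,0,0]]]'; python3 -c "
from h import *
for k in range(2):
  print(env.observe()['contact_force'].round(1));env.grab_frame('wrist')
"; python3 -m handwheel '[[[0,0,0.001],[0,0,0]],[[0,0,0.001],[0,0,0]],[[0,0,0.001],[0,0,0]]]'
```

```text
time_s: 20.2
position: [0.5716, -0.2099, 0.1161]
eef_rot: [-0.001, 0.001, 1.0, 0.0]
contact_force: [-0.1, 0.7, -2.1]
opening: 0.762
grip_force: 40.3
[-0.1  0.7 -2.1]
[ 0.3 -0.4 -2.4]
time_s: 20.6
position: [0.5716, -0.2098, 0.1152]
eef_rot: [-0.001, 0.001, 1.0, 0.0]
contact_force: [0.6, 0.5, -2.4]
opening: 0.766
grip_force: 40.3
```

```bash
python3 -m handwheel '[[[0,0,0.0005],[0,0,0]],[[0,0,0.001],[0,0,0]],[[0,0,0.001],[0,0,0]]]'|grep -E 'pos|cont'; python3 -m handwheel '[[[0,0,0.0005],[0,0,0]],[[0,0,0.001],[0,0,0]],[[0,0,0.001],[0,0,0]]]'|grep -E 'pos|cont'
```

```text
position: [0.5718, -0.2098, 0.1144]
contact_force: [0.7, 1.2, -1.7]
position: [0.572, -0.2099, 0.1138]
contact_force: [-0.2, 1.7, 3.2]
```

Light contact, with a slight push towards +y. I'll back off, shift 0.3 mm towards +y, and try again.

```bash
python3 -m handwheel '[[[0,0,-0.001],[0,0,0]],[[0,0.0003,-0.001],[0,0,0]],[[0,0.0003,-0.001],[0,0,0]]]'|grep -E 'pos|cont'; python3 -m handwheel '[[[0,0,0.0005],[0,0,0]],[[0,0,0.0005],[0,0,0]],[[0,0,0.0005],[0,0,0]]]'|grep -E 'pos|cont'; python3 -m handwheel '[[[0,0,0.0004],[0,0,0]],[[0,0,0.0004],[0,0,0]],[[0,0,0.0004],[0,0,0]]]'|grep -E 'pos|cont'
```

```text
position: [0.5715, -0.2099, 0.114]
contact_force: [0.5, -1.1, -2.0]
position: [0.5716, -0.2098, 0.1138]
contact_force: [0.4, -0.4, -0.6]
position: [0.5718, -0.2098, 0.1135]
contact_force: [0.3, -1.1, 1.5]
```

Run:
```python
from h import *
def wid(n):
    g=cv2.imread(f'pics/{n}.png').astype(int).sum(2)//3
    # best row: widest span of cup between dark pads
    out=[]
    for r in range(262,300,2):
        row=g[r].astype(float);a=row[225:250];b=row[385:412]
        def cross(v,x0,rev):
            v2=v[::-1] if rev else v
            for k in range(len(v2)-1):
                if v2[k]<130<=v2[k+1] : f=k+(130-v2[k])/(v2[k+1]-v2[k]); return x0+len(v)-1-f if rev else x0+f
        l=cross(a,225,False);rr=cross(b,385,True)
        if l and rr: out.append((r,round(l,1),round(rr,1),round(rr-l,1)))
    return out
for n in('w2','w6','w7'): print(n,wid(n))
```

```text
w2 [(262, np.float64(236.9), np.float64(398.2), np.float64(161.3)), (264, np.float64(236.2), np.float64(398.7), np.float64(162.5)), (266, np.float64(235.6), np.float64(399.5), np.float64(164.0)), (268, np.float64(234.7), np.float64(400.4), np.float64(165.8)), (270, np.float64(234.2), np.float64(400.5), np.float64(166.4)), (272, np.float64(233.5), np.float64(401.2), np.float64(167.7)), (274, np.float64(233.4), np.float64(401.5), np.float64(168.1)), (276, np.float64(232.8), np.float64(402.2), np.float64(169.4)), (278, np.float64(232.8), np.float64(402.3), np.float64(169.4)), (280, np.float64(233.3), np.float64(402.1), np.float64(168.8)), (282, np.float64(233.3), np.float64(402.0), np.float64(168.7)), (284, np.float64(233.3), np.float64(401.6), np.float64(168.4)), (286, np.float64(233.5), np.float64(401.5), np.float64(168.1)), (288, np.float64(233.5), np.float64(401.4), np.float64(167.8)), (290, np.float64(233.6), np.float64(401.4), np.float64(167.8)), (292, np.float64(233.8), np.float64(401.3), np.float64(167.5)), (294, np.float64(234.2), np.float64(401.3), np.float64(167.1)), (296, np
[... 1859 characters left out ...]
8, np.float64(233.2), np.float64(401.2), np.float64(168.1)), (280, np.float64(233.3), np.float64(400.9), np.float64(167.6)), (282, np.float64(233.5), np.float64(400.6), np.float64(167.1)), (284, np.float64(233.5), np.float64(400.6), np.float64(167.0)), (286, np.float64(233.9), np.float64(400.5), np.float64(166.6)), (288, np.float64(233.9), np.float64(400.3), np.float64(166.4)), (290, np.float64(234.2), np.float64(400.2), np.float64(166.0)), (292, np.float64(234.3), np.float64(399.9), np.float64(165.6)), (294, np.float64(234.5), np.float64(399.6), np.float64(165.1)), (296, np.float64(234.8), np.float64(399.6), np.float64(164.8)), (298, np.float64(234.9), np.float64(399.4), np.float64(164.5))]
```

The contact height puts the cup about 1 mm above fully settled, with only a light touch. I'll ease off 0.3 mm and release.

```bash
python3 -m handwheel '[[[0,0,-0.0003],[0,0,0]],[[0,0,-0.0003],[0,0,0]]]'|grep -E 'pos|cont'; python3 -m handwheel '[[[0,0,-0.0003],[0,0,0]],[[0,0,-0.0003],[0,0,0]],[[0,0,-0.0003],[0,0,0]],[[0,0,-0.0003],[0,0,0]]]' 84;  python3 -m handwheel '[[[0,0,0],[0,0,0]],[[0,0,0],[0,0,0]],[[0,0,0],[0,0,0]],[[0,0,0],[0,0,0]]]' 100
python3 - <<'E'
from h import *
T=tool();im=env.grab_frame('wrist');save('w8',im);np.save('T8',T);print(T[:3,3].round(4))
E
```

```text
position: [0.5716, -0.2096, 0.1136]
contact_force: [0.1, 0.3, 0.6]
time_s: 22.7
position: [0.5716, -0.2096, 0.1139]
eef_rot: [-0.001, 0.001, 1.0, 0.0]
contact_force: [-0.1, 0.4, 0.4]
opening: 0.839
grip_force: 0.0
time_s: 23.1
position: [0.5716, -0.2096, 0.1139]
eef_rot: [-0.001, 0.001, 1.0, 0.0]
contact_force: [-0.7, 0.8, -0.4]
opening: 0.995
grip_force: 0.0
[ 0.5716 -0.2096  0.1139]
```

Released. I'll rise straight up and check the pair.

```bash
python3 -m handwheel '[[[0,0,-0.01],[0,0,0]],[[0,0,-0.03],[0,0,0]],[[0,0,-0.06],[0,0,0]],[[0,0,-0.1],[0,0,0]],[[0,0,-0.13],[0,0,0]],[[0,0,-0.13],[0,0,0]],[[0,0,-0.13],[0,0,0]],[[0,0,-0.13],[0,0,0]]]'
python3 - <<'E'
from h import *
T=tool();im=env.grab_frame('wrist');save('w9',im);np.save('T9',T);print(T.round(4))
w=im[90:330,180:460];sc=env.grab_frame('scene');tp=env.grab_frame('top');save('s9',sc);save('t9',tp)
A=cv2.resize(w,(800,600//1)[:2]) if 0 else cv2.resize(w,(400,343))
B=cv2.resize(sc[90:250,170:330],(400,400),interpolation=cv2.INTER_CUBIC)
C=np.zeros((400,800,3),np.uint8);C[:343,:400]=A;C[:,400:]=B;save('c9',C)
# expected pixel of nested rim (z=.137) and standing rim (z=.096) centred at .5704,-.2098
Ti=np.linalg.inv(T)
for z in(.137,.096):
    for d in((0,0),(-.034,0),(.034,0),(0,-.034),(0,.034)): print(z,d,proj((Ti@np.r_[.5704+d[0],-.2098+d[1],z,1])[:3]))
v=((im.min(2)>150)).astype(np.uint8)*255
for c in blobs(v,(200,100,440,330))[:4]: print(cv2.contourArea(c),cv2.boundingRect(c))
E
```

```text
time_s: 23.95
position: [0.5709, -0.2092, 0.2431]
eef_rot: [-0.002, 0.001, 1.0, 0.001]
contact_force: [0.1, -0.1, -0.4]
opening: 1.001
grip_force: 0.0
[[-1.      0.0011 -0.003   0.5709]
 [ 0.0011  1.      0.001  -0.2092]
 [ 0.003   0.001  -1.      0.2431]
 [ 0.      0.      0.      1.    ]]
0.137 (0, 0) [315.7 198.5]
0.137 (-0.034, 0) [315.6 156.2]
0.137 (0.034, 0) [315.9 237.8]
0.137 (0, -0.034) [273.5 198.5]
0.137 (0, 0.034) [357.9 198.4]
0.096 (0, 0) [315.9 186.9]
0.096 (-0.034, 0) [315.8 150.3]
0.096 (0.034, 0) [316.  221.3]
0.096 (0, -0.034) [279.5 186.9]
0.096 (0, 0.034) [352.3 186.8]
7510.0 (315, 232, 102, 96)
6927.5 (273, 131, 85, 108)
```

View pics/c9.png

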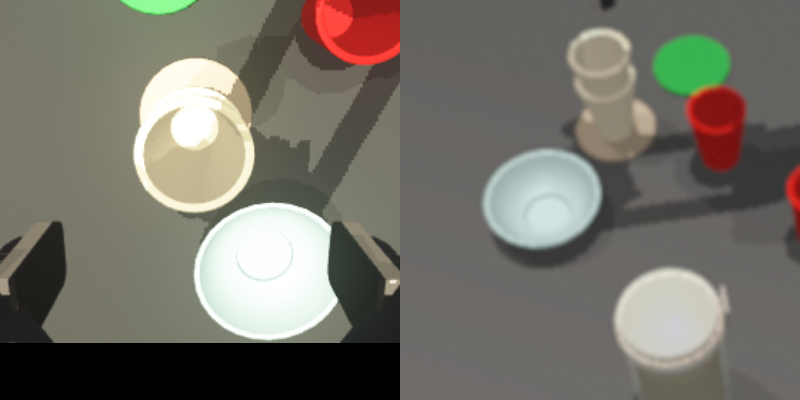

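The check picture shows the nested pair standing upright on the coaster. The upper rim spans u=273–358 with its bottom at v=239, against a predicted 273.5–358 and 238. The bystanders are in place, so I'm handing in.

```bash
python3 -c "
from workcell import env
print(env.sign_off())"
```

```text
the job is handed in; nothing more can be done
None
```

The job is handed in at about 24 s: the two cups stand nested and upright on the coaster, the upper one released on a light touch about 1 mm above settled, and the arm touched nothing else.

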